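Fit the idler roller and hold the belt tensioner back

TASK

Set the loose idler roller over the pin on the belt sander's sprung tensioner arm so that it sits right down on the arm, and let go of it. Then push the arm back towards the drive drum (it has an upright post to push it by) until it has clicked right past the pawl, and keep holding it back there so that a new belt can be slipped on: the worn pawl will not hold it, so finish while still holding the arm back, with the roller on its pin. Leave the jar, the hammer and the bowl where they are.

Things in the scene. Friction and masses are not known exactly. Their poses are not given: they have to be found in the camera images.
- roller_mid (a point): Centre (half-way up) of the loose idler roller: plain aluminium tube, 44 mm outside diameter, 40 mm tall, 18 mm bore right through along its z axis, 80 to 160 g. It stands on end on the bench at the start.
- pin_foot (a point): On the tensioner arm: foot of the upright idler pin, on its axis, level with the arm's flat top (50 mm above the bench), 100 mm from the pivot. The pin is 10 mm in diameter, 46 mm tall, tapered at the top. A seated roller's centre is 20 mm above this point. Turns with the arm: x across it, the way it is pushed back, y along it from the pivot outwards, z up.
- post_mid (a point): On the tensioner arm: centre (half-way up) of the upright push post, a steel rod 16 mm in diameter and 56 mm tall on the arm's flat top, 175 mm from the pivot (75 mm beyond the pin); 78 mm above the bench, the post's top at 106 mm. Free room on both sides. Axes as for pin_foot.
- pivot (a point): Axis of the tensioner arm's upright hinge, 50 mm above the bench. The arm is a steel bar 26 mm wide, 16 mm thick (34 to 50 mm above the bench) with a 128 mm round hub here. Axes of the sander's bed: x the way the arm is pushed back, y towards the post's end, z up.
- tensioner (a joint): Angle of the arm in rad: 0 at rest, sprung against it; grows as it is pushed back, clockwise from above; stop at 0.68. Push at the post: about 3 N to start, 8 N at the stop, plus some 2 N from the pawl's tooth between 0.3 and 0.42 (top of the click; fully passed at 0.53). Let go, it springs all the way back.
- pawl (a joint): Travel in m of the small sprung pawl slider beside the hub: 0 at rest, pushed out about 4 mm as the hub's tooth passes at 0.42 rad, then back to 0 (the click). Not to be handled.
- jar: Bystander: small amber glass jar with a dark lid, 42 mm in diameter, 50 mm tall; origin at the centre of its underside. It stands beside the roller, the two may be swapped.
- hammer: Bystander: wooden-handled hammer, under 300 mm long, lying on the bench to the robot's left.
- bowl: Bystander: dark steel bowl, 160 mm across, 60 mm tall, to the robot's right; origin at the centre of its underside.
- sander: The belt sander, fixed to the bench; axes as for pivot, which is at x 0, y -75 mm in its frame. Bed plate x -90 to 220, y -190 to 170 mm, 20 mm thick. Drive drum 90 mm in diameter at x 165, y 40, top 96 mm above the bench; motor box x 95 to 205, y -175 to -55, top 110; travel stop block x 49 to 61, y 5 to 35, top 50.
Things that resemble listed ones, but are neither listed nor needed, are in the scene too. Several things look just like the part that bears roller_mid: the one meant starts farthest to the robot's right.

How it is judged:
On the way, in this order (a step that is already met when the one before it is completed fails the run):
1. the roller sits down on the arm over its pin, let go of, the arm still at rest (horizontal distance between roller_mid and pin_foot below 0.008 m and z of roller_mid in the frame of pin_foot between 0.015 and 0.024 m and angle between roller_mid's own z axis and vertical below 0.12 rad and contact force between the fingers and roller below 0.2 N and value of joint tensioner below 0.25 rad), for 0.2 s.
2. the pawl rides up on the tooth as the arm is pushed back (value of joint pawl above 0.002 m).
3. the arm has clicked past the pawl (value of joint tensioner above 0.53 rad and value of joint pawl below 0.0012 m), for 0.2 s.
At the end, for the whole second after the job is handed in: The gripper's fingers hold the tensioner arm (more than 2 N) steady past the click, at more than 0.53 rad, with the pawl dropped back (under 1.2 mm), and the roller sits untouched on its pin: within 8 mm of its axis, its centre 15 to 24 mm above the pin's foot, upright within 7 degrees (all of step 3 and velocity of joint tensioner between -0.1 and 0.1 rad/s and contact force between the fingers and tensioner above 2 N and horizontal distance between roller_mid and pin_foot below 0.008 m and z of roller_mid in the frame of pin_foot between 0.015 and 0.024 m and angle between roller_mid's own z axis and vertical below 0.12 rad and contact force between the fingers and roller below 0.2 N); the arm keeps its last pose, push and grip.
It fails at once if a bystander is moved more than 30 mm (distance of any of jar, hammer, bowl from where it was at the start of the episode above 0.03 m).
It also fails if it takes over 54 s, if anything falls off the work surface, if the arm or the gripper's body presses on something with over 40 N, if the wrist force passes 120 N, or if a joint passes its speed limit or range.

ROBOT

A 6-joint arm with a two-finger parallel gripper is mounted at the origin on the work surface. World frame = base frame: x ahead of the robot, y to its left, z up, the work surface at z = 0. Lengths are in m, angles in rad, forces in N, time in s.
With the tool pointing down it reaches from about 0.275 to 0.75 m from the base axis. Payload 10.2 kg.
Tool frame: the origin (TCP) lies between the finger pads; the fingertips stand ahead of it and the grasp point (between the pads) lies 6 mm ahead of it (arm.tcp_to_tips is the z of the fingertips in the tool frame, in m); z points along the fingers, y is the line along which they close (so a half turn about z gives the same grasp; the last joint's range is limited). The gripper opens to 85 mm and grips with 20 to 120 N. Pads are 22 mm wide; open, the fingers measure 114 mm over their backs; the gripper's body (76 mm by 85 mm) begins 54 mm behind the grasp point. The pads swing forward as they close: fully open they stand 13 mm farther back than shut.
Start: joints at [-1.372, 0.313, 1.498, -0, 1.331, -0.223], TCP at [0.215, -0.479, 0.256] pointing down, gripper open.
Joint ranges: [-2.94, 2.94], [-0.97, 2.17], [0.19, 2.56], [-1.23, 4.37], [0.02, 3.11], [-2.88, 2.88]. Speed limits (rad/s): [2.39, 2.39, 3.01, 3.14, 3.14, 3.14].

INTERFACE

Orientations are given as a 3x3 rotation matrix whose columns are the frame's x, y, z axes.
In Python, from plant import arm gives the robot as it stands. The module is installed in compiled form; this text tells all that it offers. Calls block until the motion is done:
- arm.movep(position, orientation): joint-space move of the TCP to a pose.
- arm.move_straight(position, rotation=None, vel=0.15): straight line of the TCP; rotation=None keeps the orientation; vel is the mean speed in m/s.
- arm.move_j(angles): joint-space move.
- arm.move_gripper(opening): finger opening in m; the grip force is fixed at half the most; returns when the fingers have stopped.
- arm.hold(seconds).
- arm.ik(position, orientation): joint angles nearest the present ones, or None.
- arm.camera(name): name is "side" or "top" or "wrist"; returns the picture (400x640x3 uint8, blue, green, red); there is no depth.
- arm.camera_model(name): a dict with "intrinsics" (3x3 intrinsics, pixels), "position" and "rotation" of the camera in the world. Camera axes: x right, y down, z forward; pixel columns grow to the right and rows downward; lengths in m; the calibration is good to about 2 mm. A picture is of the moment at which its call begins: read the wrist's pose just before it. camera_model takes no time and is no camera call; for the wrist camera it gives the pose at the moment of the call.
A pose or a line that the arm cannot do raises arm.MotionError and nothing moves.
- arm.hand_in(): hands the job in; it is judged then, once.
Readings, each from a call of its own:
- arm.get_time(): time.
- arm.get_q(): joint angles.
- arm.get_qvel(): joint speeds.
- arm.get_effort(): joint torques, N m.
- arm.get_tcp_pos(): TCP position.
- arm.get_tool_rot(): TCP orientation.
- arm.get_ft_force(): force on the tool from outside, world axes, zero at the start.
- arm.get_torque(): the same for the moment, N m.
- arm.get_opening(): finger opening in m.
- arm.get_gripper_force(): force on a finger pad.
Only numpy, scipy, OpenCV 4.12 (cv2) and the standard library are available. Lean on these libraries where they do the work, as an engineer would, in place of code of your own. Each camera call takes 0.05 s, during which the arm holds its last target. There are 200 camera calls.

## Working session

There is one attempt and no reset: what is moved stays moved. The work goes in short steps, each a Python script; the robot and the scene stay as the last script left them, time stands still between calls to the robot, and variables do not carry over. Pictures are saved under pics/ and viewed, at most 10 in all, crops included, and the job is handed in when it is done.

```bash
mkdir -p pics
python3 - <<'E'
from plant import arm
import cv2,numpy as np
for n in("top","side"):
    cv2.imwrite(f"pics/{n}0.png",arm.camera(n)); m=arm.camera_model(n); print(n,m)
print(arm.get_time(),arm.tcp_to_tips)
E
```

```text
top {'intrinsics': array([[397.82297485,   0.        , 325.20451791],
       [  0.        , 397.82297485, 199.4362556 ],
       [  0.        ,   0.        ,   1.        ]]), 'position': array([ 0.20319654, -0.03581138,  1.57331834]), 'rotation': array([[-0.02267338, -0.9800338 ,  0.19753397],
       [-0.99973812,  0.02161349, -0.00752021],
       [ 0.00310066, -0.19765275, -0.9802672 ]])}
side {'intrinsics': array([[378.97156103,   0.        , 323.04615185],
       [  0.        , 378.97156103, 200.1878274 ],
       [  0.        ,   0.        ,   1.        ]]), 'position': array([0.33337249, 0.74982424, 0.95367799]), 'rotation': array([[-0.9758698 , -0.16969987,  0.13740482],
       [-0.21801162,  0.72205441, -0.65658842],
       [ 0.01220921, -0.67070066, -0.74162764]])}
0.1 0.025
```

View pics/top0.png

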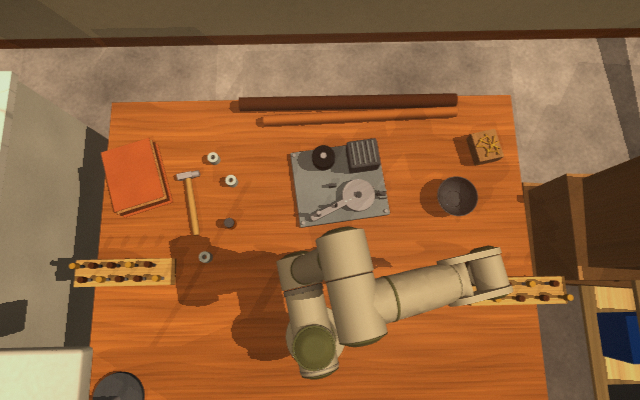

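View pics/side0.png

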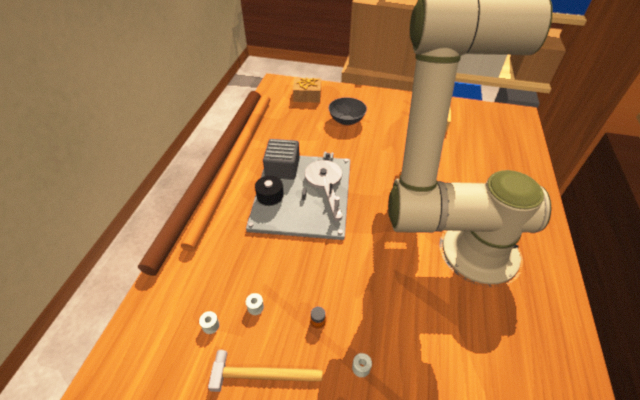

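The top view shows three roller-like rings at (213,158), (231,180) and (205,257). The one farthest right (largest column, smallest world y) is (231,180). The jar is at (228,223), the hub at about (358,195), and the arm runs to about (315,217). I'll confirm this in an enlarged crop.

```bash
cat > h.py <<'E'
from plant import arm
import cv2,numpy as np
def ray(n,uv,z,m=None):
    m=m or arm.camera_model(n)
    d=m["rotation"]@np.linalg.inv(m["intrinsics"])@np.array([uv[0],uv[1],1.])
    return m["position"]+d*(z-m["position"][2])/d[2]
def proj(m,P):
    p=m["intrinsics"]@(m["rotation"].T@(np.array(P)-m["position"])); return p[:2]/p[2]
E
python3 - <<'E'
from h import *
t=cv2.imread("pics/top0.png"); 
c=cv2.resize(t[130:270,190:400],None,fx=3.8,fy=3.8,interpolation=cv2.INTER_CUBIC); cv2.imwrite("pics/crop1.png",c)
for uv in[(213,158),(231,180),(205,257)]: print(uv,ray("top",uv,.04))
print("jar",ray("top",(228,223),.05),"hub",ray("top",(358,195),.05),"arm end",ray("top",(315,217),.05))
E
```

```text
(213, 158) [0.69167039 0.3986989  0.04      ]
(231, 180) [0.5990723  0.32435408 0.04      ]
(205, 257) [0.29821551 0.4162013  0.04      ]
jar [0.42573302 0.32944964 0.05      ] hub [ 0.52504691 -0.17629742  0.05      ] arm end [ 0.44168441 -0.00642813  0.05      ]
```

View pics/crop1.png

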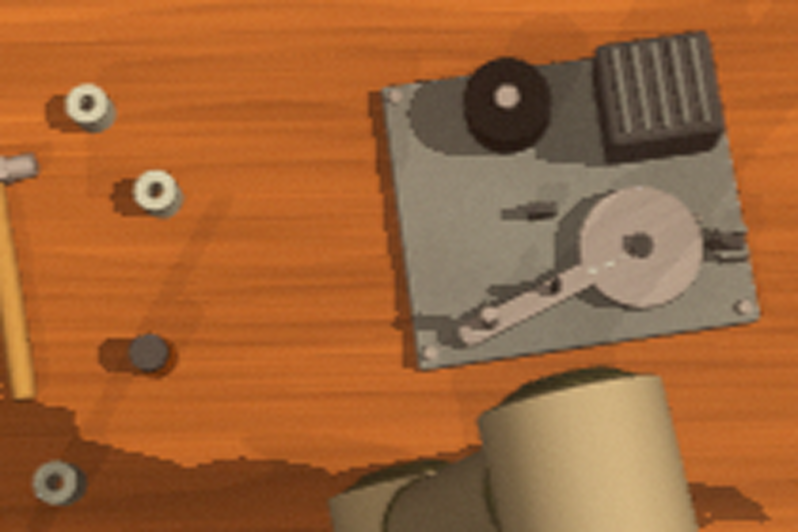

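The crop shows the candidates as rings at crop (88,103), (156,190) and (58,482). The middle one, px (231,180), has the smallest y (0.324 against 0.399 and 0.416), so it is the one meant. Next is a closer look with the wrist camera, at the tensioner first and then the roller.

Run:
```python
from h import *
m=arm.camera_model("wrist"); R=arm.get_tool_rot(); p=arm.get_tcp_pos()
off=R.T@(m["position"]-p); print("cam in tool",off, (R.T@m["rotation"]).round(3)); print(m["intrinsics"][0])
D=lambda a:np.array([[np.cos(a),np.sin(a),0],[np.sin(a),-np.cos(a),0],[0,0,-1.]])
print(R.round(3))
for a in (0,1.57,-1.57,3.14):
    for P in((.44,-.07,.3),(.6,.324,.25)):
        q=arm.ik(P,D(a)); print(a,P,None if q is None else np.round(q,2))
```

```text
cam in tool [ 0.07301364 -0.00077115 -0.11802447] [[-0.    -0.959 -0.284]
 [ 1.     0.    -0.001]
 [ 0.001 -0.284  0.959]]
[331.04015497   0.         320.17693673]
[[ 0.912  0.409 -0.   ]
 [ 0.409 -0.912  0.001]
 [ 0.    -0.001 -1.   ]]
0 (0.44, -0.07, 0.3) [-0.42  0.1   1.64 -0.    1.4   1.15]
0 (0.6, 0.324, 0.25) [ 0.32  0.68  0.94 -0.    1.51  1.89]
1.57 (0.44, -0.07, 0.3) [-0.42  0.1   1.64 -0.    1.4  -0.42]
1.57 (0.6, 0.324, 0.25) [ 0.32  0.68  0.94 -0.    1.51  0.32]
-1.57 (0.44, -0.07, 0.3) [-0.42  0.1   1.64 -0.    1.4   2.72]
-1.57 (0.6, 0.324, 0.25) [ 0.32  0.68  0.94 -0.    1.51 -2.82]
3.14 (0.44, -0.07, 0.3) [-0.42  0.1   1.64 -0.    1.4  -1.99]
3.14 (0.6, 0.324, 0.25) [ 0.32  0.68  0.94 -0.    1.51 -1.25]
```

```bash
cat >> h.py <<'E'
D=lambda a:np.array([[np.cos(a),np.sin(a),0],[np.sin(a),-np.cos(a),0],[0,0,-1.]])
import pickle
def shot(name):
    m=arm.camera_model("wrist"); im=arm.camera("wrist"); cv2.imwrite(f"pics/{name}.png",im); pickle.dump(m,open(f"pics/{name}.pkl","wb"))
E
python3 - <<'E'
from h import *
arm.movep([.47,-.06,.3],D(2.02)); arm.hold(.2); shot("w_arm")
arm.movep([.60,.324,.25],D(2.02)); arm.hold(.2); shot("w_rol"); print(arm.get_time(),arm.get_q().round(2))
a=cv2.imread("pics/w_arm.png");b=cv2.imread("pics/w_rol.png")
cv2.imwrite("pics/w_rol_s.png",b)
E
```

```text
3.9 [ 0.32  0.68  0.94 -0.    1.51 -0.13]
```

View pics/w_arm.png

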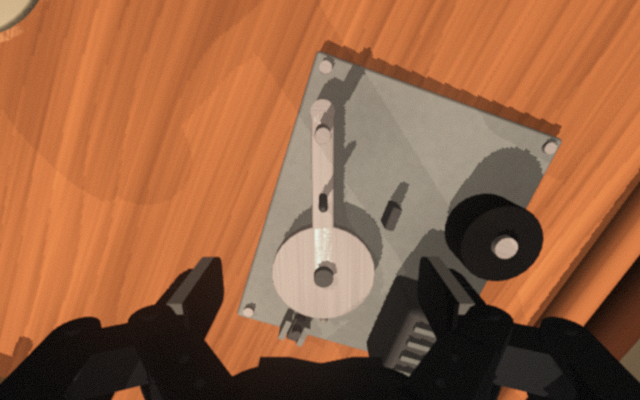

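View pics/w_rol.png

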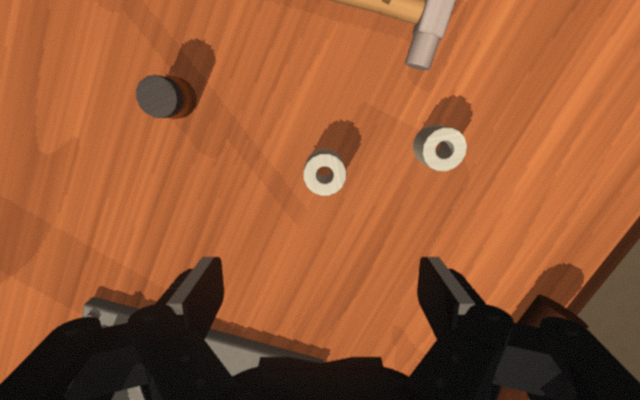

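The first wrist image shows the arm running vertically: post top at about (323,129), pin at about (323,195–210), hub centre at about (323,275). The second shows the chosen roller's top ring at about (325,174), with the other ring at (441,149) and the jar at (163,97). Now I'll measure them.

Run:
```python
from h import *
a=cv2.imread("pics/w_arm.png");b=cv2.imread("pics/w_rol.png")
ma=pickle.load(open("pics/w_arm.pkl","rb"));mb=pickle.load(open("pics/w_rol.pkl","rb"))
g=cv2.inRange(b,(150,160,160),(255,255,255)); 
for c in cv2.findContours(g,cv2.RETR_EXTERNAL,cv2.CHAIN_APPROX_NONE)[0]:
    if cv2.contourArea(c)>300:
        e=cv2.fitEllipse(cv2.convexHull(c)); P=ray(0,e[0],.04,mb); print("roller",np.round(e[0]+e[1],1),P.round(4),"diam",[round(x/331*(mb["position"][2]-.04)*.98,4) for x in e[1]])
c=cv2.resize(a[90:300,270:380],None,fx=4,fy=4,interpolation=cv2.INTER_CUBIC)[:, :]
c=np.hstack([c[:420],c[420:]]) ; cv2.imwrite("pics/crop2.png",cv2.resize(c[:,:],None,fx=.9,fy=.9)); print(c.shape)
for n,uv,z in(("post top",(323,129),.106),("pin top",(323,210),.096),("pin foot",(323,195),.05)): print(n,ray(0,uv,z,ma).round(4))
```

```text
roller [324.2 174.4  40.3  41.3] [0.6032 0.3286 0.04  ] diam [np.float64(0.0392), np.float64(0.0402)]
roller [444.3 149.   39.6  45. ] [0.6991 0.4031 0.04  ] diam [np.float64(0.0385), np.float64(0.0438)]
roller [436.6  14.3  25.9  48.8] [0.6299 0.502  0.04  ] diam [np.float64(0.0252), np.float64(0.0475)]
(420, 880, 3)
post top [ 0.4513 -0.014   0.106 ]
pin top [ 0.487  -0.0877  0.096 ]
pin foot [ 0.4859 -0.0846  0.05  ]
```

View pics/crop2.png

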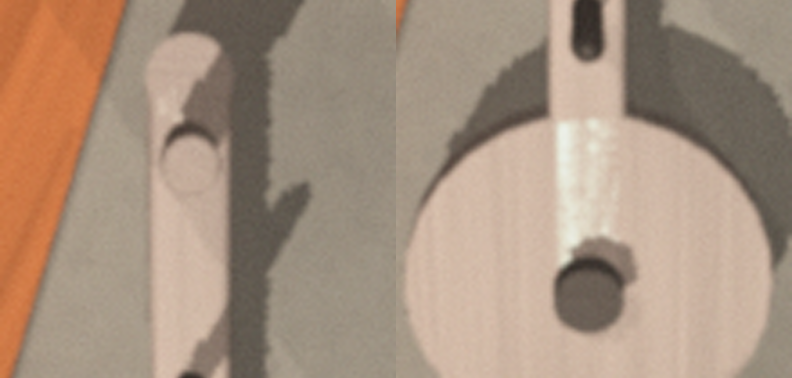

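Run:
```python
from h import *
ma=pickle.load(open("pics/w_arm.pkl","rb"))
po=ray(0,(323.1,135.8),.106,ma);pi=ray(0,(323.3,207.5),.096,ma)
d=(po-pi)[:2];L=np.linalg.norm(d);u=d/L
print(po.round(4),pi.round(4),L,np.arctan2(u[1],u[0]))
for z in(.05,.06,.07):
  h=ray(0,(323.6,277.5),z,ma); print(z,h.round(4),np.linalg.norm((pi-h)[:2]),np.linalg.norm((po-h)[:2]), np.arctan2(*(po-h)[1::-1]))
```

```text
[ 0.454  -0.0195  0.106 ] [ 0.4861 -0.0851  0.096 ] 0.07302171982694829 2.0252599398370332
0.05 [ 0.533  -0.1802  0.05  ] 0.10598143741844396 0.17900286395728973 2.027440765206465
0.06 [ 0.5304 -0.1751  0.06  ] 0.10032084075568497 0.17334235798018613 2.0270520074160854
0.07 [ 0.5279 -0.1701  0.07  ] 0.09466028278708105 0.1676818799694968 2.0266370027768192
```

The measurements agree: pin to post 73 mm (75 given), and pivot to pin 100 mm with the hub bolt at z 0.06. Next I'll grasp the roller.

Run:
```python
from h import *
R=D(2.026)
arm.movep([.6032,.3286,.10],R)
arm.move_straight([.6032,.3286,.034],vel=.1)
arm.move_gripper(.03); print("open",arm.get_opening(),arm.get_gripper_force(),arm.get_ft_force().round(2))
arm.move_straight([.6032,.3286,.20],vel=.15)
print(arm.get_tcp_pos(),arm.get_ft_force().round(2)); 
arm.movep([.4863,-.0855,.19],R); arm.hold(.3); shot("w_held"); print(arm.get_tcp_pos(),arm.get_time(),arm.get_opening())
```

```text
open 0.04285849222246436 61.340519450604916 [-1.22  0.25  5.77]
[0.60287406 0.32847114 0.19885724] [ 0.23 -0.28 -1.1 ]
[ 0.48642856 -0.08528565  0.18997547] 9.025 0.04254919998148526
```

View pics/w_held.png

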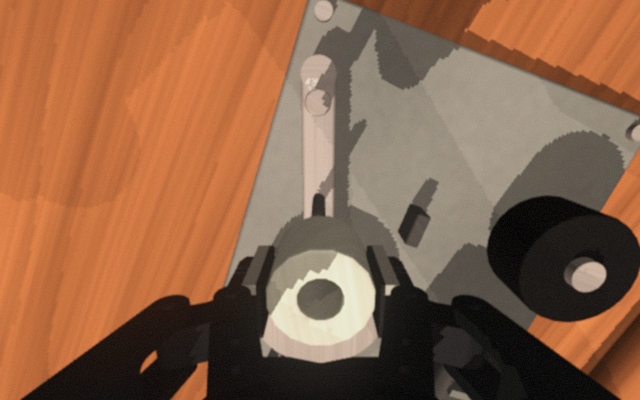

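The roller is held between the pads, with its bore centre at about (320,299). The pin sticks up behind it at (318,205) and the post top is at (318,101).

Run:
```python
from h import *
m=pickle.load(open("pics/w_held.pkl","rb")); p=arm.get_tcp_pos();u=np.array([-.4393,.8983,0]);v=np.array([.8983,.4393,0])
for z in(.193,.196): 
  r=ray(0,(320.5,299),z,m)-p; print("roller off along/across",r@u,r@v)
po=ray(0,(317.8,101.5),.106,m); print("post",po)
b=cv2.imread("pics/w_held.png");g=cv2.inRange(b,(0,0,0),(110,115,120))[270:330,290:350]
for c in cv2.findContours(g,cv2.RETR_LIST,cv2.CHAIN_APPROX_NONE)[0]:
    if cv2.contourArea(c)>500: print(cv2.fitEllipse(c))
```

```text
roller off along/across -0.0014517479803516542 0.0008875224650629269
roller off along/across 0.0004956751770284471 0.0008817255551312398
post [ 0.45331052 -0.01912252  0.106     ]
((29.937700271606445, 28.71236801147461), (38.45569610595703, 44.158016204833984), 88.95923614501953)
```

The roller is centred within 1 mm, and the post repeats to within 1 mm. Now I'll lower it onto the pin, checking the force.

Run:
```python
from h import *
x,y=.4860,-.0857
arm.move_straight([x,y,.135],vel=.15)
for z in(.12,.105,.095,.089,.086,.0845,.0835,.0825):
    arm.move_straight([x,y,z],vel=.04); f=arm.get_ft_force(); print(z,arm.get_tcp_pos().round(4),f.round(2))
    if f[2]>6 or np.hypot(*f[:2])>8: break
print(arm.get_time())
```

```text
0.12 [ 0.486  -0.0857  0.12  ] [ 0.92  0.53 -1.1 ]
0.105 [ 0.486  -0.0857  0.1049] [ 0.3  -0.92 -0.84]
0.095 [ 0.4859 -0.0857  0.0948] [ 0.3   0.24 -1.25]
0.089 [ 0.4859 -0.0856  0.0888] [-0.35 -0.48 -0.02]
0.086 [ 0.4859 -0.0857  0.0859] [ 0.69  0.99 -0.59]
0.0845 [ 0.4862 -0.0858  0.0848] [-0.15 -0.5   2.87]
0.0835 [ 0.4863 -0.0858  0.0846] [-5.24  1.4  12.57]
12.0417
```

Run:
```python
from h import *
arm.move_straight([.4862,-.0857,.0847],vel=.04)
arm.move_gripper(.07); arm.hold(.3)
arm.move_straight([.4862,-.0857,.21],vel=.15); arm.hold(.2); shot("w_seat"); print(arm.get_time(),arm.get_ft_force().round(2))
```

```text
14.2083 [-0.01 -0.55  0.66]
```

View pics/w_seat.png

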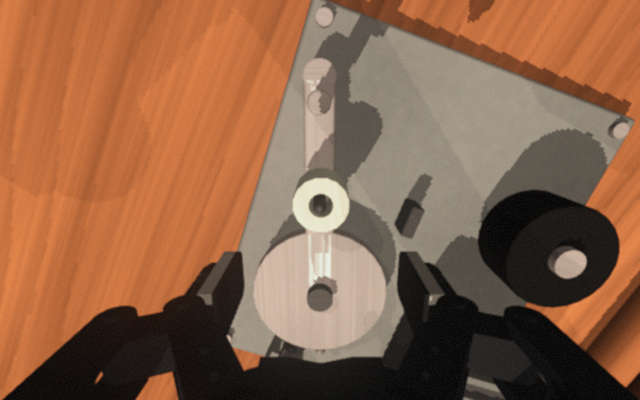

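The roller sits flat on its pin, its top ring at (321,205) with the pin tip central in the bore, and the post top is at (319,101). Next I'll grip the post and swing it back along its arc.

Run:
```python
from h import *
piv=np.array([.5305,-.1757]); r=.175
def pose(t,z=.088):
    a=2.026-t; return [*(piv+r*np.array([np.cos(a),np.sin(a)])),z],D(a)
p,R=pose(0); print(p)
arm.movep([p[0],p[1],.17],R); arm.move_straight(p,vel=.1); print(arm.get_ft_force().round(1))
arm.move_gripper(.008); print("grip",arm.get_opening(),arm.get_gripper_force(),arm.get_ft_force().round(1),arm.get_time())
for t in np.arange(.06,.62,.06):
    arm.move_straight(*pose(t),vel=.06); f=arm.get_ft_force(); q=arm.get_tcp_pos()
    print(round(t,2),np.round(2.026-np.arctan2(q[1]-piv[1],q[0]-piv[0]),3),f.round(1))
    if np.linalg.norm(f)>40: print("stop");break
arm.hold(.4); shot("w_end"); print(arm.get_time(),arm.get_opening(),arm.get_gripper_force(),arm.get_ft_force().round(1))
cv2.imwrite("pics/end_both.png",np.hstack([cv2.resize(cv2.imread("pics/w_end.png"),(400,250)),cv2.resize(arm.camera("top")[130:240,280:400],(400,250+117))[:250]]))
```

```text
[np.float64(0.4535620801313722), np.float64(-0.018519987001245575), 0.088]
[1.1 0.1 0.1]
grip 0.01461224319905893 58.305981159210205 [-3.3  0.5  6.1] 16.15
0.06 0.06 [-2.8 -0.7  6.7]
0.12 0.119 [-3.  -1.   7.2]
0.18 0.179 [-4.2 -1.8  7.5]
0.24 0.238 [-3.5 -1.4  8.5]
0.3 0.298 [-3.6 -2.7  8.8]
0.36 0.358 [-4.7 -1.5  8.6]
0.42 0.418 [-4.1 -1.4  6.4]
0.48 0.479 [-3.  -1.   7.3]
0.54 0.537 [-6.4 -0.7  8.9]
0.6 0.597 [-6.  -1.4  9.8]
19.85 0.014339867836393776 59.18751776218414 [-6.4 -1.1  8.8]
```

View pics/end_both.png

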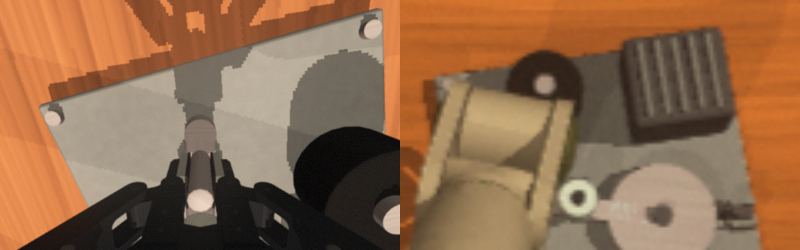

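The post is gripped between the pads, the arm has swung to about 0.60 rad, and the roller's ring is still over the pin at composite (577,197). That gives margin past 0.53 without reaching the stop at 0.68, so I'll hand in.

```bash
python3 -c "
from plant import arm
arm.hold(.3); print(arm.hand_in())"
```

```text
the job is handed in; nothing more can be done
None
```

The job is handed in: the roller sits on its pin and the gripper is still holding the post, with the arm back at about 0.60 rad by the gripper's position. That is past the 0.53 click and short of the 0.68 stop, but hand-in returned no verdict.

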